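# Pry the snap-fit cover off a bench sensor box

## Task

Take the flat-blade pry tool (the one with the flat rectangular handle) out of its stand, put its blade down into the notch behind the top edge of the snap-fit cover of the sensor box, and pry the cover off forwards so that it falls forward onto the mat in front of its box (the other box has its cover screwed on and no notch). Do it with the tool, not with the fingers on the cover. Then put the tool back upright in the hole of the stand it came from and let go of it.

Things in the scene. Friction and masses are not known exactly. Their poses are not given: they have to be found in the camera images.
- unit: White fixed sensor box with a notch, 90 deep (x), 110 wide (y), 90 high (mm). Origin: at bench level under the middle of its front, on which the cover's back lies; x points into the box, away from the robot (yaw up to 15 deg), z up. Black mat 2 thick, 130 wide in front (x -16 to -186); weights stand on both boxes' rear tops, up to 134 above the bench. The other box has no notch but four screws.
- notch (a point): Middle of the notch's mouth, at z 90; axes as the box's. The notch is a pocket open upwards right behind the cover's top edge: 16 (x) by 36 (y), 32 deep. Two spring catches hold the cover's top at y -40 and 40, up to z 105. A blade in the notch pulled to -x with about 6 N frees the cover in some 10 mm; pushed 40 mm it topples forward over its 16 high ledge lip onto the mat.
- cover: snap-fit cover: plain grey plastic plate 8 thick (x), 100 wide (y), 75 high (z), 60 g, upright on the front of the sensor box, its top edge 87 mm above the bench. Origin: middle of the lower edge of its back face. Axes as the box's while it is on: x into the box, z up.
- prytool: Pry tool, upright in one of two holes (22 x by 30 y, 70 apart) of an aluminium stand 75 high. Origin: middle of the blade's tip, 15 above the bench at the start; z up the tool. Steel blade 60 long, 12 wide (y), 3 thick (x); guard 44 (x) by 52 (y), z 60 to 65, rests on the stand; black rectangular handle 20 (x) by 30 (y), z 65 to 140. 90 g. The other tool's handle is round, 24 across.

How it is judged:
On the way, in this order (a step that is already met when the one before it is completed fails the run):
1. the tool's blade tip is down in the notch while the cover is still on (x of prytool in the frame of unit between -0.002 and 0.018 m and y of prytool in the frame of unit between -0.02 and 0.02 m and z of prytool in the frame of unit below 0.084 m and angle between cover's own z axis and vertical below 0.1 rad and distance of cover from where it was at the start of the episode below 0.008 m), for 0.05 s.
2. the cover has come off and lies in front of its box (angle between cover's own z axis and vertical above 1.1 rad and height (world z) of cover below 0.05 m), for 0.1 s.
At the end, for the whole second after the job is handed in: The cover is off and at rest on the mat in front of its box, flat within 25 degrees, either face up (an edge may rest on the ledge; its origin at most 200 mm ahead, 90 mm aside). The pry tool is at rest back in its own hole, within 25 mm of its start, upright within 10 degrees ((angle between cover's own x axis and vertical below 0.45 rad or angle between cover's own x axis and vertical above 2.69 rad) and height (world z) of cover below 0.05 m and x of cover in the frame of unit between -0.2 and 0.02 m and y of cover in the frame of unit between -0.09 and 0.09 m and linear speed of each of cover, prytool below 0.03 m/s and distance of prytool from where it was at the start of the episode below 0.025 m and angle between prytool's own z axis and vertical below 0.17 rad); the robot touches nothing.
It fails at once if the gripper or arm presses on the cover itself (contact force between any of the fingers, the arm and cover above 1 N).
It also fails if it takes over 48 s, if anything falls off the work surface, if the arm or the gripper's body presses on something with over 40 N, if the wrist force passes 120 N, or if a joint passes its speed limit or range.

## Robot

A 6-joint arm with a two-finger parallel gripper is mounted at the origin on the work surface. World frame = base frame: x ahead of the robot, y to its left, z up, the work surface at z = 0. Lengths are in m, angles in rad, forces in N, time in s.
With the tool pointing down it reaches from about 0.35 to 0.875 m from the base axis. Payload 15.5 kg.
Tool frame: the origin (TCP) lies between the finger pads; the fingertips stand 11 mm ahead of it and the grasp point (between the pads) lies 8 mm behind it; z points along the fingers, y is the line along which they close (so a half turn about z gives the same grasp; the last joint's range is limited). The gripper opens to 85 mm and grips with 20 to 120 N. Pads are 22 mm wide; open, the fingers measure 114 mm over their backs; the gripper's body (76 mm by 85 mm) begins 54 mm behind the grasp point. The pads swing forward as they close: fully open they stand 13 mm farther back than shut.
Start: joints at [-1.401, 0.494, 1.345, -0, 1.302, -0.096], TCP at [0.164, -0.603, 0.242] pointing down, gripper open.
Joint ranges: [-2.91, 2.91], [-0.82, 2.16], [0.22, 2.67], [-1.22, 4.37], [0.12, 2.79], [-3.08, 3.08]. Speed limits (rad/s): [1.89, 1.89, 2.57, 3.01, 3.01, 3.01].

## Interface

Orientations are given as a unit quaternion [w, x, y, z].
In Python, from cell import bot gives the robot as it stands. The module is installed in compiled form; this text tells all that it offers. Calls block until the motion is done:
- bot.move_pose(position, orientation): joint-space move of the TCP to a pose.
- bot.movel(position, frame=None, v=0.15, contact_N=None): straight line of the TCP; frame=None keeps the orientation; v is the mean speed in m/s. With contact_N (N) it stops when the force on the tool has changed by that much, and returns True; else False.
- bot.move_joints(angles): joint-space move.
- bot.let_go() and bot.gripper_close(effort=None): open the fingers fully, or close them until they stop; effort is the grip in N (None keeps the last).
- bot.dwell(seconds).
- bot.solve_ik(position, orientation): joint angles nearest the present ones, or None.
- bot.capture(name): name is "side" or "top"; returns the picture (384x512x3 uint8, red, green, blue); there is no depth.
- bot.camera_model(name): a dict with "fx", "fy", "cx", "cy" (pixels), "k1" (the pictures are not rectified: a ray, as slopes to the right and down, at radius r is drawn at 1 + k1 r^2 times it, then the intrinsics apply), "eye" and "orientation" of the camera in the world. Camera axes: x right, y down, z forward; pixel columns grow to the right and rows downward; lengths in m; the calibration is good to about 2 mm. A picture is of the moment at which its call begins. camera_model takes no time and is no camera call.
A pose or a line that the arm cannot do raises bot.IKError and nothing moves.
- bot.finish_job(): hands the job in; it is judged then, once.
Trained networks look in the newest picture that a camera, given by its name, has taken for a name from the list of things; names that differ only in an ending like _2 or _b are one class to them, and where a whole thing is asked for, a point or a joint stands for the part that bears it (a point fixed in the world has none). Each returns a list of dicts, best first, with "p" (0 to 1); they miss things now and then, are a little off and sometimes report something else, mostly with a low value. They report only what shows in the picture. A call takes as long as a camera call.
- bot.spot_in(camera, query): "position" ([column, row] in pixels, amid what is visible of it).
- bot.cut_out(camera, query): "region" (384x512 bool, what is visible of it) and "position" ([column, row] in pixels, amid what is visible of it).
Readings, each from a call of its own:
- bot.read_time_s(): time.
- bot.read_joints(): joint angles.
- bot.read_joint_velocities(): joint speeds.
- bot.read_tau(): joint torques, N m.
- bot.read_position(): TCP position.
- bot.read_ee_rot(): TCP orientation.
- bot.read_force(): force on the tool from outside, world axes, zero at the start.
- bot.read_moment(): the same for the moment, N m.
- bot.read_gripper_width(): finger opening in m.
- bot.read_grasp_force(): force on a finger pad.
Only numpy, scipy, OpenCV 4.12 (cv2) and the standard library are available. Lean on these libraries where they do the work, as an engineer would, in place of code of your own. Each camera call takes 0.05 s, during which the arm holds its last target. There are 200 camera calls.

## Working session

There is one attempt and no reset: what is moved stays moved. The work goes in short steps, each a Python script; the robot and the scene stay as the last script left them, time stands still between calls to the robot, and variables do not carry over. Pictures are saved under pics/ and viewed, at most 10 in all, crops included, and the job is handed in when it is done.

```bash
mkdir -p pics; python3 - <<'E'
from cell import bot
import cv2,numpy as np
for n in("side","top"):
    im=bot.capture(n); cv2.imwrite(f"pics/{n}0.png",cv2.cvtColor(im,cv2.COLOR_RGB2BGR))
    print(n,bot.camera_model(n))
    for q in("unit","notch","cover","prytool"):
        print(q,[(np.round(d["position"],1),round(d["p"],2)) for d in bot.spot_in(n,q)][:3])
a=[cv2.imread(f"pics/{n}0.png") for n in("side","top")]
print(bot.read_time_s(),bot.read_ee_rot())
E
```

```text
side {'fx': 459.91386805596767, 'fy': 459.91386805596767, 'cx': 248.3215308073115, 'cy': 188.33070999676636, 'k1': -0.09952900162070599, 'eye': array([0.50983493, 0.68041455, 0.65263862]), 'orientation': array([ 0.01739983, -0.06166428,  0.90052202, -0.43006377])}
unit [(array([233.8, 329.7]), 0.6)]
notch [(array([234.8, 327.6]), 0.93)]
cover [(array([211.4, 310.5]), 0.78)]
prytool [(array([233.9, 165.7]), 0.71), (array([232.1, 328.8]), 0.2)]
top {'fx': 375.15772064256265, 'fy': 375.15772064256265, 'cx': 255.5414605901349, 'cy': 186.0516231658372, 'k1': -0.07164366227061515, 'eye': array([ 0.50350173, -0.03683629,  0.7589405 ]), 'orientation': array([-0.06258966,  0.71283818, -0.69808578,  0.02491005])}
unit [(array([133.8, 199.7]), 0.6)]
notch [(array([128.8, 201.1]), 0.57)]
cover [(array([121. , 177.1]), 0.57)]
prytool [(array([276. , 173.8]), 0.65)]
0.5 [-4.57943271e-05  9.91251300e-01  1.31988099e-01 -1.09602619e-05]
```

View pics/side0.png

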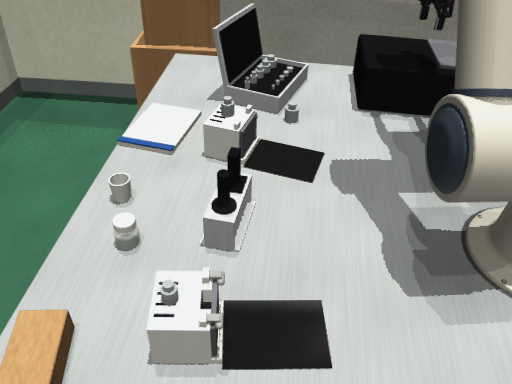

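View pics/top0.png

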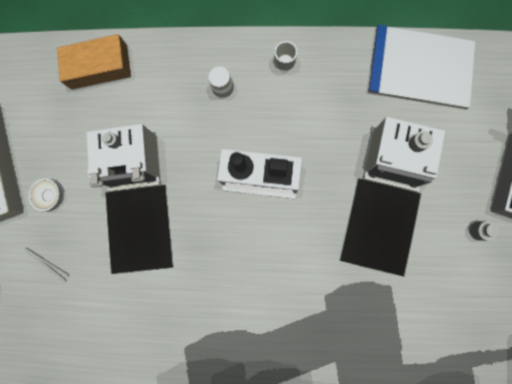

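The side view shows the notched box at (185,315) and the rectangular handle at (235,160). In the top view the box is at (122,160), the stand at (260,172) and the pry tool at (278,170). I'll look closer.

```bash
python3 - <<'E'
import cv2,numpy as np
s=cv2.imread("pics/side0.png");t=cv2.imread("pics/top0.png")
def c(im,x,y,w=100,h=75):
    return cv2.resize(im[y:y+h,x:x+w],(400,300),interpolation=cv2.INTER_CUBIC)
a=np.vstack([np.hstack([c(t,75,115),c(t,210,135)]),np.hstack([c(s,140,260,120,90) if 0 else c(s,145,262),c(s,185,145,)])])
cv2.imwrite("pics/c1.png",a)
E
```

```text
(no output)
```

View pics/c1.png

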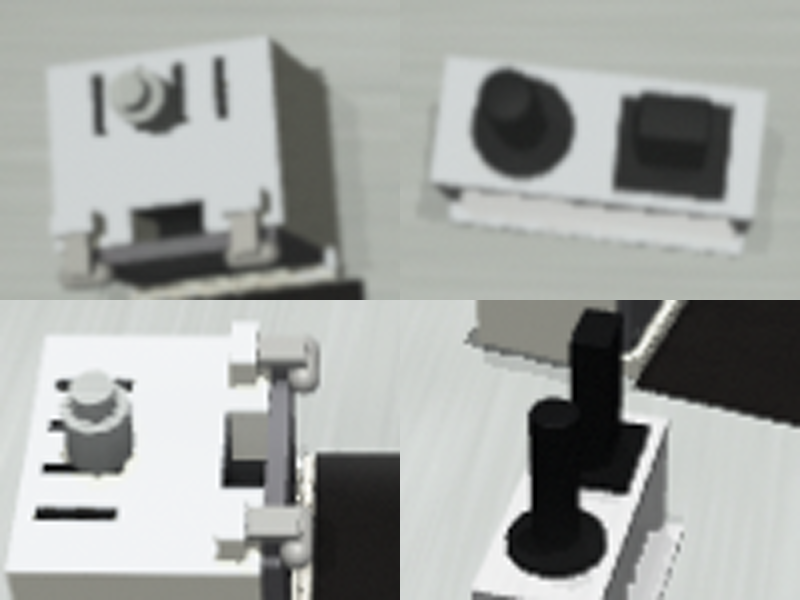

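```bash
cat > h.py <<'E'
from cell import bot
import numpy as np,cv2
from scipy.spatial.transform import Rotation as R
from scipy.optimize import least_squares
CM={n:bot.camera_model(n) for n in("side","top")}
def proj(n,P):
    m=CM[n]; q=m["orientation"]
    c=R.from_quat([q[1],q[2],q[3],q[0]]).inv().apply(np.atleast_2d(P)-m["eye"])
    s=c[:,:2]/c[:,2:]; s=s*(1+m["k1"]*(s**2).sum(1,keepdims=True))
    return s*[m["fx"],m["fy"]]+[m["cx"],m["cy"]]
def place(p,loc):
    x,y,z,a=p; loc=np.asarray(loc,float)
    return np.c_[x+np.cos(a)*loc[:,0]-np.sin(a)*loc[:,1],y+np.sin(a)*loc[:,0]+np.cos(a)*loc[:,1],z+loc[:,2]]
def fit(obs,p0):
    "obs: list of (cam, pixel, local xyz); fits x,y,z,yaw"
    def res(p): return np.concatenate([(proj(n,place(p,[l]))[0]-px) for n,px,l in obs])
    r=least_squares(res,p0,loss="soft_l1",x_scale=[.01,.01,.01,.1]); return r.x,r.fun.reshape(-1,2)
def quat(psi): return [0,np.cos(psi/2),np.sin(psi/2),0]
E
cat > m.py <<'E'
from h import *
def px(ox,oy,u,v,U=0,V=0): return np.array([ox+(u-U+.5)/4-.5,oy+(v-V+.5)/4-.5])
T1=lambda u,v:("top",px(75,115,u,v)); T2=lambda u,v:("top",px(210,135,u,v,400))
S1=lambda u,v:("side",px(145,262,u,v,0,300)); S2=lambda u,v:("side",px(185,145,u,v,400,300))
o=lambda a,l:(a[0],a[1],l)
# unit, local z relative to bench
u=[o(T1(48,68),(.09,.055,.09)),o(T1(268,38),(.09,-.055,.09)),o(S1(8,572),(.09,.055,.09)),o(S1(45,337),(.09,-.055,.09)),
 o(T1(133,210),(.016,.018,.09)),o(T1(203,202),(.016,-.018,.09)),o(S1(222,487),(.016,.018,.09)),o(S1(225,412),(.016,-.018,.09))]
p,r=fit(u,[.5,.25,0,.1]);print("unit",p.round(4));print(r.round(1).tolist())
t=[o(T2(640,95),(.01,.015,.14)),o(T2(712,98),(.01,-.015,.14)),o(T2(708,140),(-.01,-.015,.14)),o(T2(638,138),(-.01,.015,.14)),
 o(S2(580,310),(.01,-.015,.14)),o(S2(622,315),(-.01,-.015,.14)),o(S2(615,348),(-.01,.015,.14)),o(S2(572,345),(.01,.015,.14)),
 o(T2(614,188),(-.022,.026,.065)),o(T2(727,198),(-.022,-.026,.065)),o(T2(622,93),(.022,.026,.065)),o(T2(733,105),(.022,-.026,.065)),o(S2(650,425),(-.022,-.026,.065)),o(S2(632,492),(-.022,.026,.065))]
q,r=fit(t,[.5,-.05,.015,0]);print("tool",q.round(4));print(r.round(1).tolist())
s=[o(T2(*a),l) for a,l in zip([(445,57),(768,90),(755,218),(432,183)],[(1,1),(1,-1),(-1,-1),(-1,1)])] if 0 else 0
np.save("p.npy",[p,q])
im={n:cv2.imread(f"pics/{n}0.png") for n in("side","top")}
def c(n,x,y,P):
    i=cv2.resize(im[n][y:y+75,x:x+100],(400,300),interpolation=cv2.INTER_CUBIC)
    for w in proj(n,P): cv2.circle(i,tuple(int(k) for k in ((w-[x,y]+.5)*4)),2,(0,0,255),-1)
    return i
U=place(p,[(x,y,.09) for x,y in [(.09,.055),(.09,-.055),(0,.055),(0,-.055),(0,.018),(0,-.018),(.016,.018),(.016,-.018)]]+[(-.008,.05,.087),(-.008,-.05,.087),(0,.05,.087),(0,-.05,.087),(-.016,.065,.002),(-.016,-.065,.002)])
Q=place(q,[(a*.01,b*.015,z) for a in(1,-1) for b in(1,-1) for z in(.065,.14)]+[(a*.022,b*.026,.065) for a in(1,-1) for b in(1,-1)])
cv2.imwrite("pics/c2.png",np.vstack([np.hstack([c("top",75,115,U),c("top",210,135,Q)]),np.hstack([c("side",145,262,U),c("side",185,145,Q)])]))
E
python3 m.py
```

```text
unit [ 0.6064  0.2591 -0.0015  0.1487]
[[-0.2, -0.6], [0.2, -1.4], [0.5, 0.4], [0.9, 0.1], [-0.5, -1.1], [0.4, -1.6], [0.5, 0.4], [1.0, -0.2]]
tool [ 0.6169 -0.04    0.0115 -0.0525]
[[0.0, -1.5], [0.3, -1.1], [0.5, 0.4], [-0.3, -0.3], [1.5, 0.1], [1.1, 0.0], [-0.2, 0.5], [0.2, -0.0], [-0.1, 0.1], [-0.0, -0.4], [-0.3, 0.4], [0.0, -0.7], [0.4, 0.6], [0.2, -0.4]]
```

View pics/c2.png

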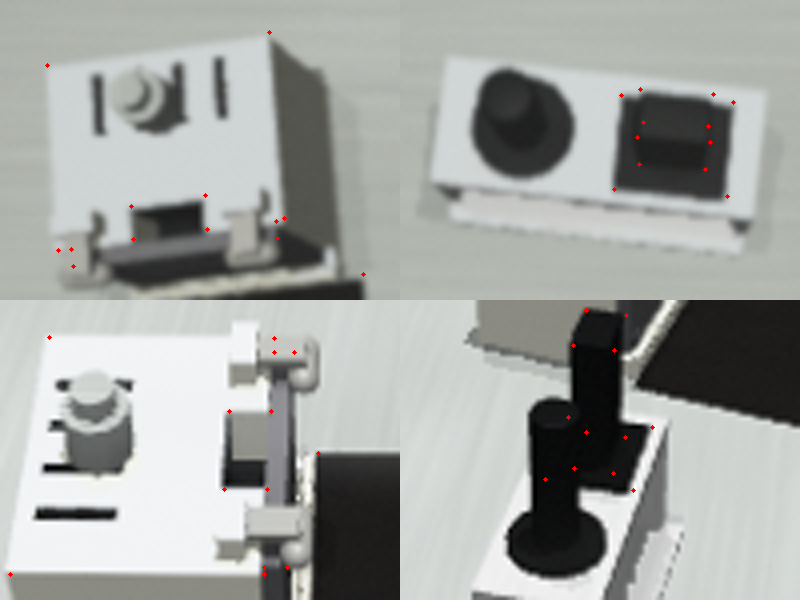

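The overlay fits within 1–2 px (2–3 mm), and the heights agree with the text. Now I'll grasp the tool.

```bash
cat > g.py <<'E'
from h import *
U,Q=np.load("p.npy")
J=bot.read_joints(); best=None
for s in(1,-1):
    a=[bot.solve_ik([*P[:2],.27],quat(P[3]+s*np.pi/2)) for P in(Q,U)]
    print(s,[None if k is None else np.round(k,2).tolist() for k in a])
    if all(k is not None for k in a):
        m=max(abs(k[5]) for k in a)
        if best is None or m<best[0]: best=(m,s)
s=best[1]; np.save("s.npy",s)
q=quat(Q[3]+s*np.pi/2)
bot.move_pose([Q[0],Q[1],.25],q)
bot.movel([Q[0],Q[1],.119],v=.12)
print(bot.read_force())
bot.gripper_close(90)
print(bot.read_gripper_width(),bot.read_grasp_force(),bot.read_position(),bot.read_force())
bot.movel([Q[0],Q[1],.265],v=.12)
print(bot.read_gripper_width(),bot.read_position(),bot.read_force(),bot.read_time_s())
E
python3 g.py
```

```text
1 [[-0.16, 0.46, 1.33, -0.0, 1.36, -0.11], [0.31, 0.52, 1.22, -0.0, 1.4, 0.16]]
-1 [[-0.16, 0.46, 1.33, -0.0, 1.36, 3.03], [0.31, 0.52, 1.22, -0.0, 1.4, -2.98]]
[-0.04741384  0.99350691 -0.90275832]
0.01891463615551433 87.93992400169373 [ 0.61701381 -0.0401117   0.11921633] [-0.90595121 -1.032765    4.23375251]
0.019101371194563437 [ 0.61658272 -0.0399754   0.26424764] [-0.84760901  0.54519082 -0.10670953] 6.2833
```

```bash
python3 - <<'E'
from h import *
U,Q=np.load("p.npy"); s=float(np.load("s.npy"))
t=place(U,[(.008,0,0)])[0]
bot.move_pose([t[0],t[1],.265],quat(U[3]+s*np.pi/2))
bot.movel([t[0],t[1],.228],v=.12)
im={n:cv2.cvtColor(bot.capture(n),cv2.COLOR_RGB2BGR) for n in("side","top")}
p=bot.read_position();print(p,bot.read_gripper_width(),bot.read_time_s())
for n in im: cv2.imwrite(f"pics/{n}1.png",im[n])
z=p[2]-.104
B=place([p[0],p[1],z,U[3]],[(0,.006,0),(0,-.006,0),(0,.006,.06),(0,-.006,.06),(.022,.026,.06),(-.022,.026,.06)])
N=place(U,[(x,y,.09) for x in(0,.016) for y in(.018,-.018)])
a=[]
for n in("side","top"):
    c=proj(n,[B.mean(0)])[0].astype(int); x,y=c[0]-50,min(c[1]-55,384-150)
    i=cv2.resize(im[n][y:y+150,x:x+100],(400,600),interpolation=cv2.INTER_CUBIC);print(n,x,y,i.shape)
    for P,col in((B,(0,0,255)),(N,(0,255,0))):
        for w in proj(n,P): cv2.circle(i,tuple(int(k) for k in ((w-[x,y]+.5)*4)),2,col,-1)
    a.append(i)
cv2.imwrite("pics/c3.png",np.hstack(a))
E
```

```text
[0.61488444 0.26007798 0.22898206] 0.018694069246731417 7.9917
side 153 214 (600, 400, 3)
top 43 106 (600, 400, 3)
```

View pics/c3.png

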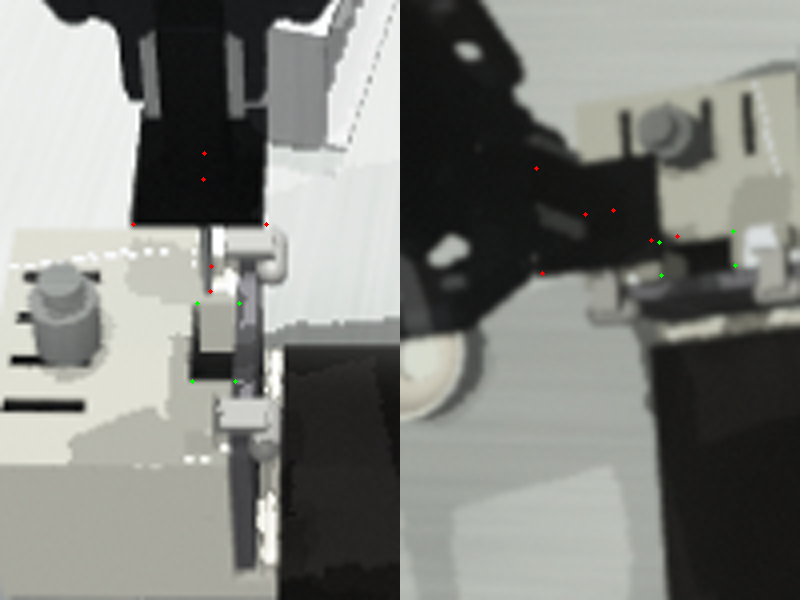

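The blade tip sits at (211,291) in the side crop, on its prediction and in line with the notch (green, columns 192–239). In the top crop the guard's right edge at column 657 suggests the tool is 3–5 mm towards +y, so I'll shift it a little and insert.

```bash
python3 - <<'E'
from h import *
U,Q=np.load("p.npy"); s=float(np.load("s.npy"))
t=place(U,[(.008,-.003,0)])[0]
bot.movel([t[0],t[1],.226],v=.1)
f0=bot.read_force()
hit=bot.movel([t[0],t[1],.172],v=.06,contact_N=8)
print(hit,bot.read_position(),bot.read_force()-f0,bot.read_gripper_width(),bot.read_time_s())
im=cv2.cvtColor(bot.capture("side"),cv2.COLOR_RGB2BGR)
cv2.imwrite("pics/side2.png",cv2.resize(im[200:384,120:340],(660,552),interpolation=cv2.INTER_CUBIC))
E
```

```text
False [0.61497575 0.25744368 0.17241626] [-1.11122312  0.46648452 -0.7628786 ] 0.019128865322209643 9.2917
```

View pics/side2.png

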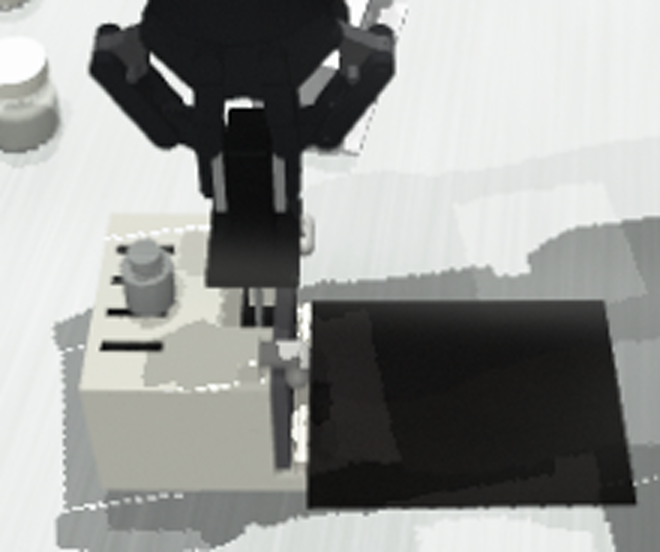

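The blade is in the notch: it runs down at about (258,305) in this crop, with the guard above. There was no contact and the cover is still on. Now I'll pry forwards.

```bash
python3 - <<'E'
from h import *
U,Q=np.load("p.npy")
for x in(-.008,-.022,-.040,-.055):
    t=place(U,[(x,-.003,0)])[0]
    bot.movel([t[0],t[1],.172],v=.06)
    print(x,bot.read_position().round(4),bot.read_force().round(1),round(bot.read_gripper_width(),4),bot.read_time_s())
bot.dwell(.5)
im=cv2.cvtColor(bot.capture("side"),cv2.COLOR_RGB2BGR)
cv2.imwrite("pics/side3.png",cv2.resize(im[200:384,120:340],(660,552),interpolation=cv2.INTER_CUBIC))
E
```

```text
-0.008 [0.5984 0.2549 0.1722] [ 0.8  1.  -1.4] 0.0189 9.7583
-0.022 [0.5847 0.2529 0.1721] [ 0.  -0.2 -1.1] 0.019 10.1417
-0.04 [0.5671 0.2503 0.1722] [ 0.2  0.2 -0.4] 0.019 10.5917
-0.055 [0.5521 0.248  0.1721] [-0.2 -1.  -0.8] 0.0191 10.9917
```

View pics/side3.png

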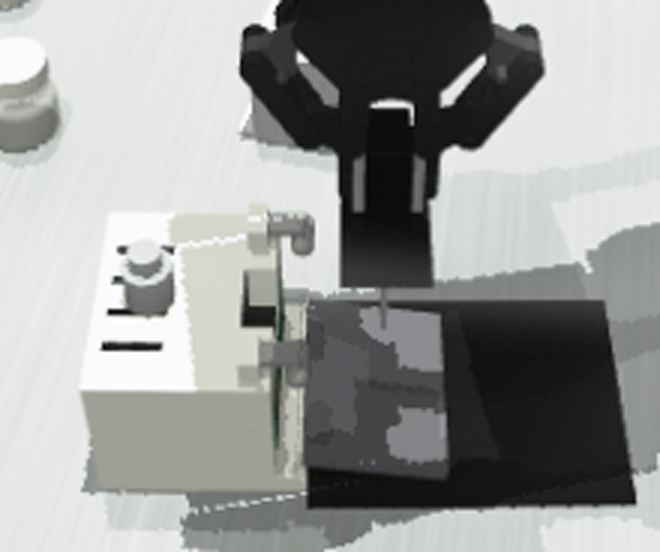

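The cover lies flat on the mat, at about (375,390) in the crop. Now I'll return the tool to the pose it was grasped in.

```bash
python3 - <<'E'
from h import *
U,Q=np.load("p.npy"); s=float(np.load("s.npy"))
p=bot.read_position(); bot.movel([p[0],p[1],.265],v=.15)
bot.move_pose([.617,-.040,.265],quat(Q[3]+s*np.pi/2))
print(bot.read_position(),bot.read_gripper_width())
f0=bot.read_force()
hit=bot.movel([.617,-.040,.119],v=.08,contact_N=8)
print(hit,bot.read_position(),bot.read_force()-f0,bot.read_gripper_width())
if bot.read_position()[2]<.125:
    bot.let_go(); bot.dwell(.3)
    bot.movel([.617,-.040,.27],v=.12)
    bot.move_joints([-1.401,.494,1.345,0,1.302,-.096])
print(bot.read_time_s())
a=[cv2.cvtColor(bot.capture(n),cv2.COLOR_RGB2BGR) for n in("side","top")]
cv2.imwrite("pics/end.png",np.hstack([cv2.resize(i[130:384,a_:a_+200],(400,508)) for i,a_ in zip(a,(150,100))]))
E
```

```text
[ 0.61687979 -0.0388438   0.26480706] 0.019023333292668802
True [ 0.61704545 -0.04007159  0.11922383] [0.93148042 0.01664694 7.2647063 ] 0.019054165600430578
20.1917
```

View pics/end.png

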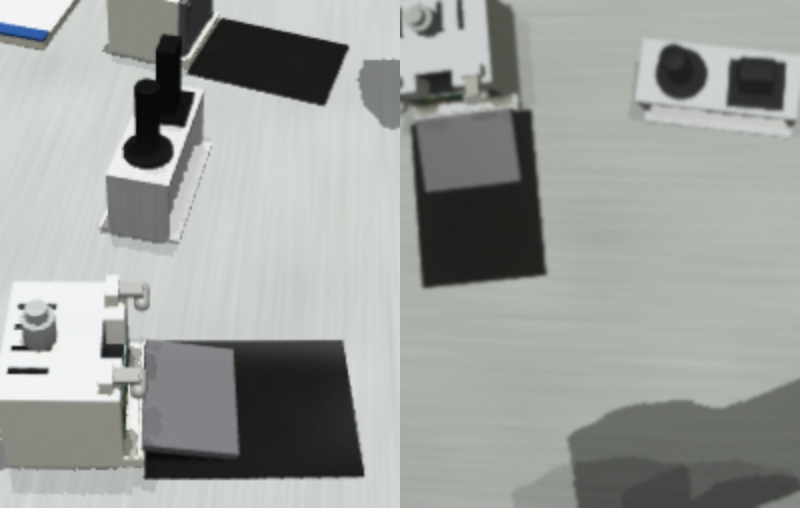

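The tool stands upright in its own hole, at (170,75) in the side half and (756,78) in the top half. The cover lies flat on the mat at (190,400), and the arm is clear.

```bash
python3 -c "
from cell import bot
print(bot.finish_job())"
```

```text
the job is handed in; nothing more can be done
None
```

The job is handed in at about 20 s of the 48 s: the last pictures show the cover pried off and lying flat on the mat in front of its box, and the pry tool upright in its own hole, released; the judge's verdict was not returned.

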